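# Slide the glazed tile under the gauge bridge

### The job

Check the fired dark-grey glazed tile for warp: with the fingertips, push it flat along the table into the open mouth of the orange-barred gauge, under the low bridge, until its leading edge lies flush against the gauge's end stop. Only push it: do not lift it or tip it, do not bump the gauge with the gripper or ram the tile hard into it, and leave everything else on the table where it is. Finish with the hand clear.

Things in the scene. Friction and masses are not known exactly. Their poses are not given: they have to be found in the camera images.
- tile: the work: flat ceramic tile, 110 mm along its own x, 92 mm along y, 14 mm thick, 0.2-0.45 kg, dark grey glaze on top, tan edges; loose, flat on the table. Origin at the centre of its underside, z up. It starts before the mouth, its centre 150-200 mm short of the bridge and up to 30 mm to either side of the lane's middle, its x axis within 0.35 rad of the gauge's
- gauge: flat go gauge, fixed to the table. Origin on the table under the middle of its bridge; its +x is the way the tile is pushed through (roughly the world's +y, within 0.25 rad), y across the lane, z up. The mouth is on its -x side, over flat free table. With the tile home its centre is at x = +5 mm, y about 0, long axis along x, and about 38 mm of it still sticks out before the bridge
- bridge (a point): middle of the underside of the orange bridge bar, 18 mm above the table, axes as gauge. The bar is 24 mm along x, 146 mm along y, its top 30 mm above the table; it stands on two dark steel legs, the clear opening between them 106 mm wide (y = -53 to +53 mm) and 18 mm high; brass screw heads above the legs reach 36 mm high
- stop (a point): middle of the near face of the aluminium end stop, on the table, 60 mm in +x from the gauge's origin, axes as gauge. The stop is 134 mm long across the lane, 14 mm thick, 16 mm high, joined to the legs by strips 6 mm high at y = +-63 mm
- bisque_tile: bystander: white unglazed tile, 110 x 92 x 14 mm, loose; origin at the centre of its underside
- glaze_jar: bystander: jar with an orange cap, diameter 54 mm, 85 mm high, standing beyond the gauge's stop, at least 55 mm clear of it; origin at the centre of its underside
- cup: bystander: teal cup, diameter 66 mm, 75 mm high, standing beyond the gauge's stop, at least 45 mm clear of it; origin at the centre of its underside
- bowl: bystander: terracotta bowl, diameter 96 mm, 45 mm high; origin at the centre of its underside
- weight: bystander: brass weight with a knob, diameter 52 mm, 70 mm high; origin at the centre of its underside
- brush: bystander: wooden brush lying on the table; its x axis along it
- spatula: bystander: spatula lying on the table; its x axis along it
There are look-alikes about, which are no part of the job. Of the things like the tile, leave any that is blue, pink or turquoise; of the rest the larger one is meant.

How it is judged:
On the way:
1. the tile's leading part lies flat under the bridge, in line with the lane (x of tile in the frame of gauge between -0.058 and 0 m and y of tile in the frame of gauge between -0.014 and 0.014 m and angle between the x axis of tile and the x axis of gauge, either way round below 0.3 rad and height (world z) of tile below 0.004 m), for 0.1 s.
At the end, for the whole second after the job is handed in: The dark-grey tile lies flat and still under the bridge, its leading edge within 6 mm of the end stop and parallel to it within 0.07 rad, between the legs (x of tile in the frame of gauge between -0.001 and 0.01 m and y of tile in the frame of gauge between -0.014 and 0.014 m and angle between the x axis of tile and the x axis of gauge, either way round below 0.07 rad and angle between tile's own z axis and vertical below 0.04 rad and height (world z) of tile below 0.004 m and linear speed of tile below 0.01 m/s); the robot touches nothing.
It fails at once if the tile is lifted off the table (10 mm) (height (world z) of tile above 0.01 m).
It fails at once if the tile is tipped (more than 0.12 rad) (angle between tile's own z axis and vertical above 0.12 rad).
It fails at once if the tile is rammed hard into the gauge (over 60 N) (contact force between tile and gauge above 60 N).
It fails at once if the gripper bumps the gauge (over 10 N) (contact force between any of the fingers, the arm and gauge above 10 N).
It fails at once if another object on the table is moved by more than 15 mm (distance of any of bisque_tile, glaze_jar, cup, bowl, weight, brush, spatula from where it was at the start of the episode above 0.015 m).
It also fails if it takes over 64 s, if anything falls off the work surface, if the arm or the gripper's body presses on something with over 40 N, if the wrist force passes 120 N, or if a joint passes its speed limit or range.

### The arm

A 6-joint arm with a two-finger parallel gripper is mounted at the origin on the work surface. World frame = base frame: x ahead of the robot, y to its left, z up, the work surface at z = 0. Lengths are in m, angles in rad, forces in N, time in s.
With the tool pointing down it reaches from about 0.4 to 0.825 m from the base axis. Payload 7 kg.
Tool frame: the origin (TCP) lies between the finger pads; the fingertips stand 8 mm ahead of it and the grasp point (between the pads) lies 11 mm behind it (arm.finger_overhang is the distance from the TCP to the fingertips, in m); z points along the fingers, y is the line along which they close (so a half turn about z gives the same grasp; the last joint's range is limited). The gripper opens to 88 mm and grips with 3 to 60 N. Pads are 19 mm wide; open, the fingers measure 130 mm over their backs; the gripper's body (78 mm by 193 mm) begins 47 mm behind the grasp point.
Start: joints at [1.542, 0.359, 0.012, 0, -1.224, -0.288], TCP at [0.21, 0.641, 0.235] pointing down, gripper open.
Joint ranges: [-3.07, 3.07], [-1.43, 2.12], [-1.02, 1.25], [-3.03, 1.67], [-3.05, -0], [-3.03, 3.03]. Speed limits (rad/s): [2.39, 2.39, 3.01, 3.14, 3.14, 3.14].

### API

Orientations are given as [roll, pitch, yaw] about the fixed x, y, z axes, in that order (R = Rz(yaw) Ry(pitch) Rx(roll)).
In Python, from station import arm gives the robot as it stands.
- The arm moves only by the tool move_arm, never from a script. Its argument "rows" is text: rows parted by semicolons, each of 7 numbers parted by spaces: the turn, a rotation vector about the tool's x, y, z in degrees, then the shift along the tool's x, y, z in m, then the finger opening in m, from 0 to 0.0876. A call has 1 to 8 rows; each row shifts and turns the commanded pose from where the row before left it, along the tool's axes as they then stand; what a row does not reach is not made up. A row lasts 1/8 s, in which the tool goes at most 62.5 mm and 10.7 degrees, less where a joint would pass 70% of its speed; a pose out of reach is approached as far as the arm can. A call is refused whole if a number of a shift passes 0.0625 or a number of a turn 10.7, either way. A call with a gripper value outside its range is refused whole. The fingers move at their own pace and stop on an object; "squeeze" is the grip in N (left out, the last holds). Time passes only in rows, so rows that do not move let the fingers close. It gives the time, the measured TCP pose, the force, the opening and the grip force at its end, in the units of the state.
- arm.get_state(): the state, without advancing time (a new reading comes with each control period).
- arm.grab_frame(name): name is "scene" or "top" or "wrist"; returns (picture, depth): 420x560x3 uint8, blue, green, red; 420x560 float32, m along the optical axis (not along the pixel's ray), 0 where there is no reading.
- arm.camera_model(name): a dict with "mtx" (3x3 intrinsics, pixels), "camera_from_world" (4x4, takes a point from world to camera coordinates); the wrist camera has in their place "mount" (4x4, takes a point from camera to tool coordinates, whose origin is the TCP and whose axes are the flange's). Camera axes: x right, y down, z forward; pixel columns grow to the right and rows downward; lengths in m; the calibration is good to about 2 mm. A picture is of the moment at which its call begins: read the wrist's pose just before it. camera_model takes no time and is no camera call.
- arm.job_done(): hands the job in; it is judged then, once.
The state is a dict: "t": time; "q": joint angles; "qd": joint speeds; "joint_efforts": joint torques, N m; "eef_pos": TCP position; "ee_rot": TCP orientation; "force": force on the tool from outside, world axes, zero at the start; "moment": the same for the moment, N m; "width": finger opening in m; "gripper_force": force on a finger pad.
Only numpy, scipy, OpenCV 4.12 (cv2) and the standard library are available. Lean on these libraries where they do the work, as an engineer would, in place of code of your own. Each camera call takes 0.05 s, during which the arm holds its last target. There are 200 camera calls.

## Working session

There is one attempt and no reset: what is moved stays moved. The work goes in short steps, Python scripts to look and compute and a tool call to move; the robot and the scene stay as the last step left them, time stands still between calls to the robot, and variables do not carry over. Pictures are saved under pics/ and viewed, at most 10 in all, crops included, and the job is handed in when it is done.

Besides the shell and the picture viewer there is one more tool, called as name(argument=value, ...) on one line, values as JSON. move_arm: Moves the arm, as the interface text tells. Its arguments: {"type":"object","properties":{"rows":{"type":"string"},"squeeze":{"type":"number"}},"required":["rows"]}

```bash
mkdir -p pics; python3 - <<'E'
from station import arm
import cv2,numpy as np
for n in("top","scene"):
    p,d=arm.grab_frame(n); cv2.imwrite(f"pics/{n}0.png",p); np.save(f"pics/{n}0.npy",d)
    print(n,arm.camera_model(n))
print(arm.get_state())
E
```

```text
top {'mtx': array([[440.36612854,   0.        , 283.88389009],
       [  0.        , 440.36612854, 211.49775105],
       [  0.        ,   0.        ,   1.        ]]), 'camera_from_world': array([[ 7.26422299e-04, -9.99846705e-01,  1.74939546e-02,
         1.24711976e-02],
       [-9.92483375e-01, -2.86171728e-03, -1.22346067e-01,
         5.22916311e-01],
       [ 1.22377374e-01, -1.72735842e-02, -9.92333312e-01,
         1.33671050e+00],
       [ 0.00000000e+00,  0.00000000e+00,  0.00000000e+00,
         1.00000000e+00]])}
scene {'mtx': array([[451.2781438 ,   0.        , 274.28591934],
       [  0.        , 451.2781438 , 210.86703673],
       [  0.        ,   0.        ,   1.        ]]), 'camera_from_world': array([[ 0.46781356,  0.88357229,  0.02122443, -0.27347585],
       [ 0.58918571, -0.29386868, -0.75266287, -0.25774408],
       [-0.65879486,  0.36461102, -0.65806393,  1.5746006 ],
       [ 0.        ,  0.        ,  0.        ,  1.        ]])}
{'t': 0.1, 'q': array([ 1.54211027e+00,  3.59332130e-01,  1.11073557e-02, -2.76768057e-04,
       -1.22410034e+00, -2.88116038e-01]), 'qd': array([-0.00089685, -0.00264457,  0.00257005,  0.00250775,  0.00129323,
       -0.00026627]), 'joint_efforts': array([-1.43885976e-03, -5.84162807e+01,  2.93747270e+01,  7.01555640e+00,
        1.01020015e-02, -5.58214424e-05]), 'eef_pos': array([0.21017476, 0.64097843, 0.23369242]), 'ee_rot': array([ 3.14005294e+00, -1.84970455e-04, -3.16896193e-01]), 'force': array([-0.00370872,  0.19569288,  0.45262474]), 'moment': array([-0.03313846, -0.02421039,  0.04840006]), 'gripper_force': 0.0, 'width': 0.08765496511103699}
```

View pics/top0.png

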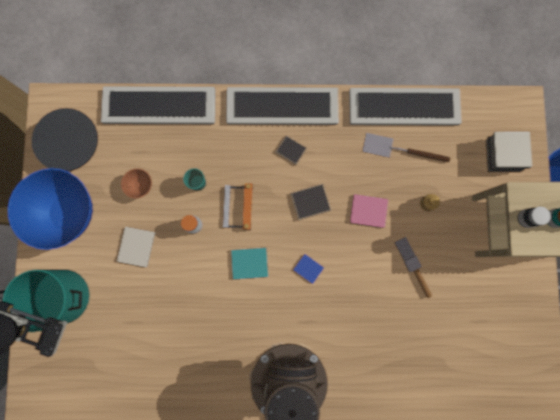

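View pics/scene0.png

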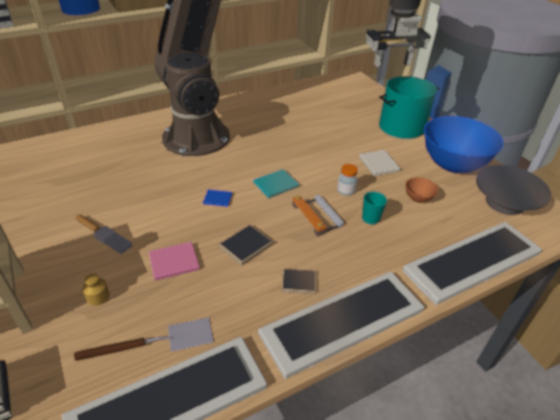

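Candidates: large dark grey tile at top (311,201). Look-alikes are small dark (291,150), pink (370,211), turquoise (249,264), blue (308,269) and white bisque (136,247). I choose (311,201), the larger of the dark ones. The gauge is at (238,207), with its orange bar at x≈248 and its stop at x≈227.

```bash
cat > h.py <<'E'
import cv2,numpy as np
from scipy.spatial.transform import Rotation as R
from station import arm
def campose(n,st=None):
    m=arm.camera_model(n)
    if n!="wrist": T=np.linalg.inv(m["camera_from_world"])
    else:
        W=np.eye(4);W[:3,:3]=R.from_euler("xyz",st["ee_rot"]).as_matrix();W[:3,3]=st["eef_pos"];T=W@m["mount"]
    return m["mtx"],T
def cast(uv,z,K,T):
    uv=np.atleast_2d(uv).astype(float); d=(T[:3,:3]@np.linalg.inv(K)@np.c_[uv,np.ones(len(uv))].T).T
    return T[:3,3]+d*((z-T[2,3])/d[:,2])[:,None]
def rect(mask,z,K,T,near=None):
    """largest (or nearest to pixel) blob -> min area rect in world"""
    cs=[c for c in cv2.findContours(mask,cv2.RETR_EXTERNAL,cv2.CHAIN_APPROX_NONE)[0] if cv2.contourArea(c)>60]
    c=max(cs,key=cv2.contourArea) if near is None else max(cs,key=lambda c:cv2.pointPolygonTest(c,near,True))
    P=cast(c[:,0],z,K,T)[:,:2]
    (cx,cy),(w,h),a=cv2.minAreaRect((P*1000).astype(np.float32))
    a=np.radians(a)
    if w<h: w,h,a=h,w,a+np.pi/2
    return np.array([cx,cy])/1000,(w,h),(a)%np.pi
E
python3 - <<'E'
from h import *
p=cv2.imread("pics/top0.png");K,T=campose("top")
v=cv2.cvtColor(p,cv2.COLOR_BGR2HSV)
dark=cv2.inRange(v,(0,0,0),(180,110,90))
print("tile",rect(dark,.014,K,T,(311,201)),"small",rect(dark,.014,K,T,(291,150)))
o=cv2.inRange(v,(3,170,120),(18,255,255)); o[:, :235]=0;o[:,262:]=0;o[:170]=0;o[240:]=0
print("bar",rect(o,.030,K,T))
cv2.imwrite("pics/crop.png",cv2.resize(p[160:260,190:350],None,fx=4,fy=4))
E
```

```text
tile (array([ 0.55827545, -0.07054649]), (98.37081146240234, 80.59407043457031), np.float64(1.8569317139247037)) small (array([ 0.72560297, -0.00726682]), (71.9351577758789, 57.860496520996094), np.float64(1.022089667913494))Traceback (most recent call last):
  File "<stdin>", line 7, in <module>
  File "h.py", line 16, in rect
    c=max(cs,key=cv2.contourArea) if near is None else max(cs,key=lambda c:cv2.pointPolygonTest(c,near,True))
      ~~~^^^^^^^^^^^^^^^^^^^^^^^^
ValueError: max() iterable argument is empty
```

```bash
python3 - <<'E'
from h import *
p=cv2.imread("pics/top0.png");K,T=campose("top")
v=cv2.cvtColor(p,cv2.COLOR_BGR2HSV)
print(v[195:215:6,248])
o=cv2.inRange(v,(3,150,80),(25,255,255)); o[:, :242]=0;o[:,256:]=0;o[:180]=0;o[235:]=0
o2=cv2.inRange(v,(3,190,120),(14,255,255)); print(cv2.findNonZero(o2)[:,0].min(0))
try: print("bar",rect(o2,.030,K,T,(248,207)))
except Exception as e: print(e)
print(cast([[248,206],[226,206]],.03,K,T))
print(arm.camera_model("wrist"), arm.finger_overhang)
cv2.imwrite("pics/crop.png",cv2.resize(p[160:260,190:350],None,fx=4,fy=4))
E
```

```text
[[ 12 169 171]
 [ 12 173 170]
 [ 12 173 171]
 [ 12 171 171]]Traceback (most recent call last):
  File "<stdin>", line 6, in <module>
TypeError: 'NoneType' object is not subscriptable
```

```bash
python3 - <<'E'
from h import *
p=cv2.imread("pics/top0.png");K,T=campose("top")
v=cv2.cvtColor(p,cv2.COLOR_BGR2HSV)
cv2.imwrite("pics/crop.png",cv2.resize(p[160:260,190:350],None,fx=4,fy=4))
o=cv2.inRange(v,(8,150,120),(15,255,255)); o[:, :235]=0;o[:,262:]=0;o[:170]=0;o[240:]=0
print("bar",rect(o,.030,K,T))
print(cast([[248,206],[226,206]],.03,K,T))
print(arm.camera_model("wrist"), arm.finger_overhang)
E
```

```text
bar (array([0.54062378, 0.12840297]), (138.41403198242188, 22.078170776367188), np.float64(3.115506458080249))
[[0.54006196 0.12511495 0.03      ]
 [0.53984974 0.19345324 0.03      ]]
{'mtx': array([[375.3885057 ,   0.        , 275.93527451],
       [  0.        , 375.3885057 , 211.27176589],
       [  0.        ,   0.        ,   1.        ]]), 'mount': array([[-5.65645193e-04, -9.61729056e-01, -2.74001649e-01,
         7.39297771e-02],
       [ 9.99999827e-01, -5.00547214e-04, -3.07495580e-04,
         5.02022002e-04],
       [ 1.58576672e-04, -2.74001776e-01,  9.61729173e-01,
        -1.50224965e-01],
       [ 0.00000000e+00,  0.00000000e+00,  0.00000000e+00,
         1.00000000e+00]])} 0.008
```

View pics/crop.png

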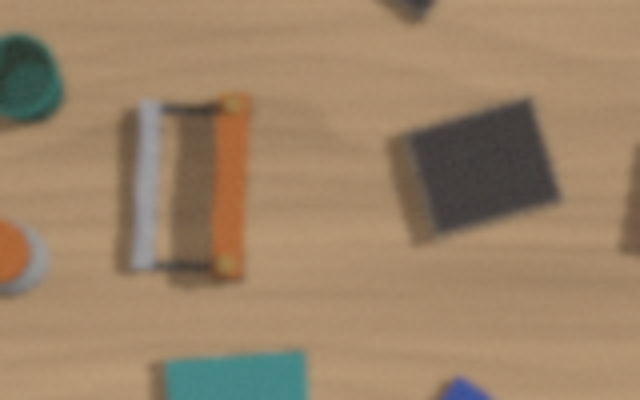

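The crop confirms the dark-grey tile at crop (485,165) and the gauge, with its mouth facing it. The gauge is at about (0.541,0.128) with yaw about 1.545. The tile is at about (0.558,-0.071) with yaw about 1.857. Next I turn the tool across the lane and look from close by.

move_arm(rows="0 0 0 0 0 -0.03 0.05;0 0 10.5 0 0 0 0.05;0 0 10.5 0 0 0 0.05;0 0 10.5 0 0 0 0.05;0 0 10.5 0 0 0 0.05;0 0 10.5 0 0 0 0.05;0 0 10.5 0 0 0 0.05;0 0 10.4 0 0 0 0.05")

```text
t: 1.1
eef_pos: [0.2102, 0.6411, 0.264]
ee_rot: [3.141, -0.001, -1.604]
force: [0.8, 0.3, -0.3]
width: 0.0505
gripper_force: 0.0
```

move_arm(rows="0 0 0 0.0466 -0.025 0 0.05;0 0 0 0.0466 -0.025 0 0.05;0 0 0 0.0466 -0.025 0 0.05;0 0 0 0.0466 -0.025 0 0.05;0 0 0 0.0466 -0.025 0 0.05;0 0 0 0.0466 -0.025 0 0.05;0 0 0 0.0466 -0.025 0 0.05")

```text
t: 1.98
eef_pos: [0.3767, 0.3088, 0.2645]
ee_rot: [3.141, -0.0, -1.598]
force: [0.3, -0.2, 0.2]
width: 0.05
gripper_force: 0.0
```

move_arm(rows="0 0 0 0.0466 -0.025 0 0.05;0 0 0 0.0466 -0.025 0 0.05;0 0 0 0.0466 -0.025 0 0.05;0 0 0 0.0466 -0.025 0 0.05;0 0 0 0.0466 -0.025 0 0.05;0 0 0 0.0466 -0.025 0 0.05;0 0 0 0.0466 -0.025 0 0.05;0 0 0 0 0 0 0.05")

```text
t: 2.98
eef_pos: [0.5431, -0.0232, 0.2636]
ee_rot: [3.14, -0.001, -1.602]
force: [-0.1, 0.9, -0.5]
width: 0.0499
gripper_force: 0.0
```

```bash
cat > look.py <<'E'
from h import *
import sys
def look(name):
    st=arm.get_state(); p,d=arm.grab_frame("wrist"); cv2.imwrite(f"pics/{name}.png",p)
    K,T=campose("wrist",st); v=cv2.cvtColor(p,cv2.COLOR_BGR2HSV)
    m=cv2.inRange(v,(8,140,100),(15,255,255)); mo=cv2.morphologyEx(m,cv2.MORPH_OPEN,np.ones((3,3)))
    print("bar",rect(mo,.030,K,T))
    dk=cv2.inRange(v,(0,0,0),(180,90,95))
    for c in cv2.findContours(dk,cv2.RETR_EXTERNAL,cv2.CHAIN_APPROX_NONE)[0]:
        if cv2.contourArea(c)>1500:
            P=cast(c[:,0],.014,K,T)[:,:2]; r=cv2.minAreaRect((P*1000).astype(np.float32)); print("dark",c[:,0].mean(0).round(),np.round(r[0],1),np.round(r[1],1),round(np.radians(r[2]),3))
    return st,p,d,K,T
if __name__=="__main__": look(sys.argv[1])
E
python3 look.py w1
```

```text
Traceback (most recent call last):
  File "look.py", line 13, in <module>
    if __name__=="__main__": look(sys.argv[1])
                             ~~~~^^^^^^^^^^^^^
  File "look.py", line 7, in look
    print("bar",rect(mo,.030,K,T))
                ~~~~^^^^^^^^^^^^^
  File "h.py", line 16, in rect
    c=max(cs,key=cv2.contourArea) if near is None else max(cs,key=lambda c:cv2.pointPolygonTest(c,near,True))
      ~~~^^^^^^^^^^^^^^^^^^^^^^^^
ValueError: max() iterable argument is empty
```

View pics/w1.png

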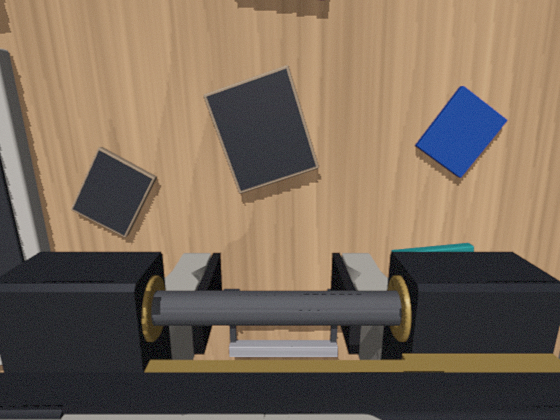

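Wrist view: the dark tile is at (262,130), the small look-alike at (115,192) and blue at (462,132). The gripper hides the gauge, so I measure the tile here and then shift over the gauge.

```bash
sed -i 's/    print("bar",rect(mo,.030,K,T))/    try: print("bar",rect(mo,.030,K,T))\n    except ValueError: print("no bar")/; s/(180,90,95)/(180,90,95)/' look.py; python3 look.py w2; python3 -c "
import cv2;p=cv2.imread('pics/w2.png');print(p[130,262],cv2.cvtColor(p,cv2.COLOR_BGR2HSV)[130,262])"
```

```text
no bar
dark [111. 191.] [722.6  -9.5] [74.8 61.2] 1.012
dark [262. 128.] [555.4 -70.4] [ 85.1 103.4] 0.287
dark [250. 308.] [510.5 146.7] [457.7 720.7] 1.342
[64 56 55] [117  36  64]
```

move_arm(rows="0 0 0 -0.04 0 0 0.05;0 0 0 -0.05 0 0 0.05;0 0 0 -0.04 0 0 0.05;0 0 0 0 0 0 0.05;0 0 0 0 0 0 0.05")

```text
t: 3.7
eef_pos: [0.5454, 0.1106, 0.2646]
ee_rot: [3.141, 0.0, -1.596]
force: [-0.4, -0.4, 0.3]
width: 0.05
gripper_force: 0.0
```

```bash
python3 look.py w3
```

```text
bar (array([0.53853137, 0.12774803]), (145.2795867919922, 25.953554153442383), np.float64(3.1070707621693687))
dark [340. 307.] [453.  273.4] [143.5 495.5] 1.551
dark [95. 61.] [722.6  -8.2] [74.7 61.7] 1.015
dark [266.  22.] [548.3 -46.7] [85.3 54.4] 0.283
dark [188. 307.] [541.2 188.1] [493.3 736.3] 1.542
```

View pics/w3.png

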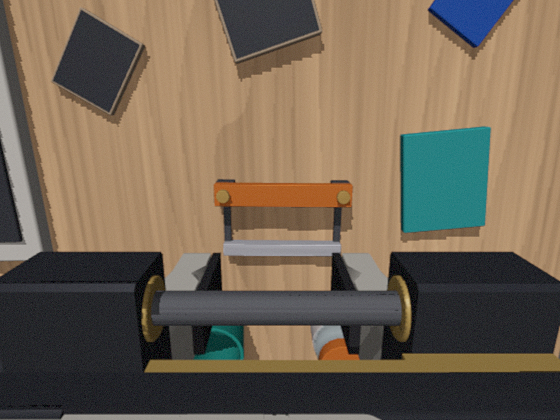

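The gauge bar is at (283,195), measured at (0.5385,0.128) with gauge yaw about 1.537. The stop is at (283,248). In the gauge frame the tile is at (-0.198,-0.024) with yaw +0.32. I'll push along the tile's own axis, then on an arc into the lane. First I go behind its rear edge.

move_arm(rows="0 0 0 0.0435 -0.0068 0 0.048;0 0 0 0.0435 -0.0068 0 0.048;0 0 0 0.0435 -0.0068 0 0.048;0 0 0 0.0435 -0.0068 0 0.048;0 0 0 0.0435 -0.0068 0 0.048;0 0 0 0.0435 -0.0066 0 0.048;0 0 -8.9 0 0 0 0.048;0 0 -8.9 0 0 0 0.048")

```text
t: 4.75
eef_pos: [0.5789, -0.154, 0.2645]
ee_rot: [3.141, 0.0, -1.285]
force: [-0.4, 0.2, 0.0]
width: 0.0477
gripper_force: 0.0
```

move_arm(rows="0 0 0 0 0 0.05 0.048;0 0 0 0 0 0.05 0.048;0 0 0 0 0 0.04 0.048;0 0 0 0 0 0.03 0.048;0 0 0 0 0 0 0.048;0 0 0 0 0 0 0.048")

```text
t: 5.5
eef_pos: [0.5802, -0.1528, 0.096]
ee_rot: [-3.14, -0.001, -1.287]
force: [-0.4, 0.3, 0.5]
width: 0.0475
gripper_force: 0.0
```

```bash
python3 look.py w4; python3 - <<'E'
from h import *
K,T=campose("top");p,d=arm.grab_frame("top");cv2.imwrite("pics/t4.png",cv2.resize(p[150:270,200:400],None,fx=4,fy=4))
E
```

```text
no bar
dark [454. 302.] [ 432.9 -134.4] [125.1  78. ] 0.283
dark [261. 345.] [553.1 -68.9] [426.3 136.8] 0.284
```

View pics/w4.png

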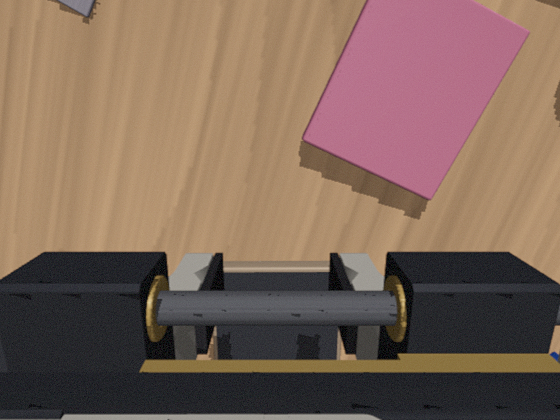

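```bash
python3 - <<'E'
from h import *
st=arm.get_state();K,T=campose("wrist",st)
W=R.from_euler("xyz",st["ee_rot"]).as_matrix()
for uv,z in (([240,271],.014),([320,272],.014),([240,262],0.),([320,263],0.)):
    P=cast(uv,z,K,T)[0]; print(uv,P.round(4),(W.T@(P-st["eef_pos"])).round(4))
E
```

```text
[240, 271] [ 0.5945 -0.1133  0.014 ] [-0.0339 -0.0241  0.0824]
[320, 272] [ 0.5424 -0.1277  0.014 ] [-0.0346  0.0299  0.0823]
[240, 262] [ 0.5958 -0.1133  0.    ] [-0.0335 -0.0254  0.0965]
[320, 263] [ 0.5411 -0.1285 -0.    ] [-0.0342  0.0315  0.0963]
```

The rear edge of the tile (row ≈262–271) is 34 mm ahead of the TCP, parallel and centred. The pink tile is well clear. I lower the tool and start the straight push.

move_arm(rows="0 0 0 0 0 0.04 0.048;0 0 0 0 0 0.03 0.048;0 0 0 0 0 0.013 0.048;0 0 0 -0.01 0 0 0.048;0 0 0 -0.008 0 0 0.048;0 0 0 0 0 0 0.048")

```text
t: 6.35
eef_pos: [0.5752, -0.1342, 0.0129]
ee_rot: [-3.14, -0.0, -1.286]
force: [0.4, 0.7, -0.9]
width: 0.0481
gripper_force: 0.0
```

move_arm(rows="0 0 0 -0.0045 0 0 0.048;0 0 0 -0.0045 0 0 0.048;0 0 0 -0.0045 0 0 0.048;0 0 0 -0.0045 0 0 0.048;0 0 0 -0.0045 0 0 0.048;0 0 0 -0.0045 0 0 0.048;0 0 0 -0.0045 0 0 0.048;0 0 0 -0.0045 0 0 0.048")

```text
t: 7.35
eef_pos: [0.5642, -0.1002, 0.0115]
ee_rot: [3.141, 0.0, -1.287]
force: [0.8, -4.2, 3.2]
width: 0.0479
gripper_force: 2.0
```

```bash
cat > top.py <<'E'
from h import *
import sys
g=np.array([.5385,.1285]);gy=1.538
p,d=arm.grab_frame("top");K,T=campose("top");v=cv2.cvtColor(p,cv2.COLOR_BGR2HSV)
q=arm.get_state();print(q["eef_pos"].round(4),q["ee_rot"].round(3),q["force"].round(1))
cv2.imwrite(f"pics/{sys.argv[1]}.png",cv2.resize(p[150:270,200:400],None,fx=4,fy=4))
h=q["ee_rot"][2]+np.pi; e=np.array([np.cos(h),np.sin(h)])
c=q["eef_pos"][:2]+.0645*e-g; print("tile if in contact, gauge frame",c@[np.cos(gy),np.sin(gy)],c@[-np.sin(gy),np.cos(gy)],h-gy)
E
python3 top.py t5
```

```text
[ 0.564  -0.0997  0.0114] [ 3.141  0.    -1.287] [ 1.1 -2.2  1.4]
tile if in contact, gauge frame -0.16596793052874342 -0.012946561850982117 0.3164441698216438
```

View pics/t5.png

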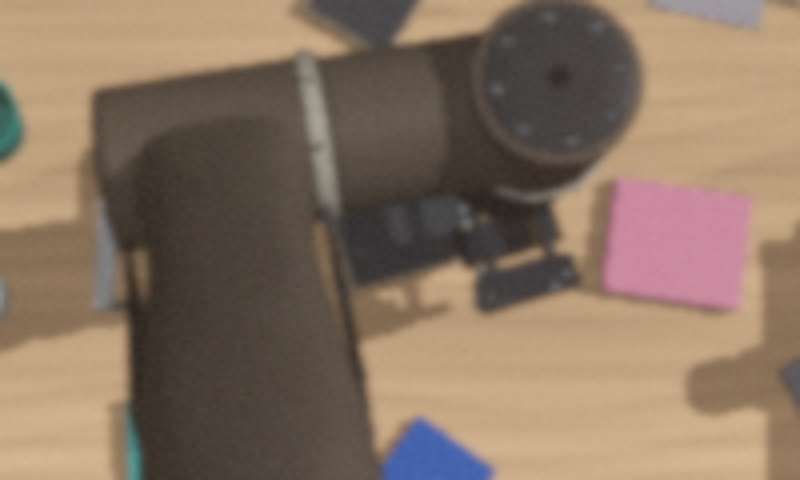

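In the top view the arm hides the tile, but the contact force of 2–4 N shows it's being pushed. By contact geometry the tile is at (-0.166,-0.013,0.316 rad). Now the arc.

move_arm(rows="0 0 1.13 -0.0051 0.0013 0 0.048;0 0 1.13 -0.0051 0.0013 0 0.048;0 0 1.13 -0.0051 0.0013 0 0.048;0 0 1.13 -0.0051 0.0013 0 0.048;0 0 1.13 -0.0051 0.0013 0 0.048;0 0 1.13 -0.0051 0.0013 0 0.048;0 0 1.13 -0.0051 0.0013 0 0.048;0 0 1.13 -0.0051 0.0013 0 0.048")

```text
t: 8.4
eef_pos: [0.5453, -0.0625, 0.0114]
ee_rot: [3.141, 0.0, -1.446]
force: [0.5, -2.3, 0.1]
width: 0.0479
gripper_force: 1.2
```

move_arm(rows="0 0 1.13 -0.0051 0.0013 0 0.048;0 0 1.13 -0.0051 0.0013 0 0.048;0 0 1.13 -0.0051 0.0013 0 0.048;0 0 1.13 -0.0051 0.0013 0 0.048;0 0 1.13 -0.0051 0.0013 0 0.048;0 0 1.13 -0.0051 0.0013 0 0.048;0 0 1.13 -0.0051 0.0013 0 0.048;0 0 0 0 0 0 0.048")

```text
t: 9.4
eef_pos: [0.5344, -0.0273, 0.0117]
ee_rot: [-3.141, 0.0, -1.583]
force: [0.3, 0.6, 0.3]
width: 0.048
gripper_force: 0.0
```

```bash
python3 top.py t6;python3 - <<'E'
from h import *
p,d=arm.grab_frame("scene");cv2.imwrite("pics/s6.png",cv2.resize(p[150:270,200:380],None,fx=4,fy=4))
E
```

```text
[ 0.5345 -0.0274  0.0118] [-3.141  0.    -1.582] [-0.2  0.  -0.3]
tile if in contact, gauge frame -0.09150977348586173 0.00026432952660270957 0.0211052077151741
```

View pics/s6.png

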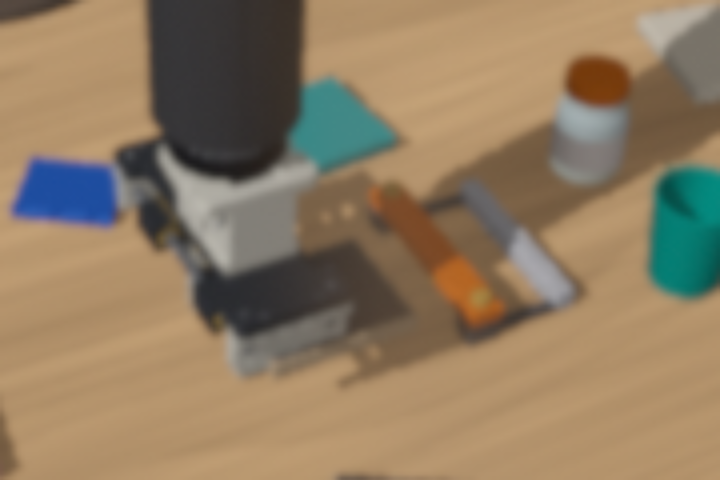

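The scene view shows the tile lined up in front of the mouth, at about (370,290) in the crop. Side clearance is only ±7 mm, so I back off and check from above.

move_arm(rows="0 0 0 0.01 0 0 0.048;0 0 0 0.02 0 0 0.048;0 0 0 0 0 -0.05 0.048;0 0 0 0 0 -0.05 0.048;0 0 0 0 0 -0.05 0.048;0 0 0 0 0 -0.05 0.048;0 0 0 0 0 -0.05 0.048")

```text
t: 10.38
eef_pos: [0.5334, -0.0586, 0.2635]
ee_rot: [-3.141, 0.0, -1.583]
force: [1.5, -0.5, 0.0]
width: 0.0481
gripper_force: 0.0
```

move_arm(rows="0 0 0 -0.04 0 0 0.048;0 0 0 -0.05 0 0 0.048;0 0 0 -0.05 0 0 0.048;0 0 0 -0.03 0 0 0.048;0 0 0 0 0 0 0.048;0 0 0 0 0 0 0.048")

```text
t: 11.12
eef_pos: [0.5358, 0.1115, 0.2615]
ee_rot: [3.141, -0.0, -1.583]
force: [0.4, 0.3, -0.8]
width: 0.0479
gripper_force: 0.0
```

```bash
python3 look.py w7; python3 -c "
from station import arm;s=arm.get_state();print(s['eef_pos'],s['ee_rot'])"
```

```text
bar (array([0.53860461, 0.12773358]), (145.20103454589844, 26.051288604736328), np.float64(3.111274695108113))
dark [291. 332.] [533.1 315.6] [234.3 730.5] 1.557
dark [276. 103.] [534.3  38.6] [102.   85.2] 1.558
dark [ 17. 147.] [808.1  84.6] [227.9  11.9] 1.57
dark [85. 58.] [722.5  -8.4] [74.5 61.7] 1.015
[0.53578127 0.11119709 0.26150389] [ 3.14132781e+00 -1.63904633e-04 -1.58366716e+00]
```

View pics/w7.png

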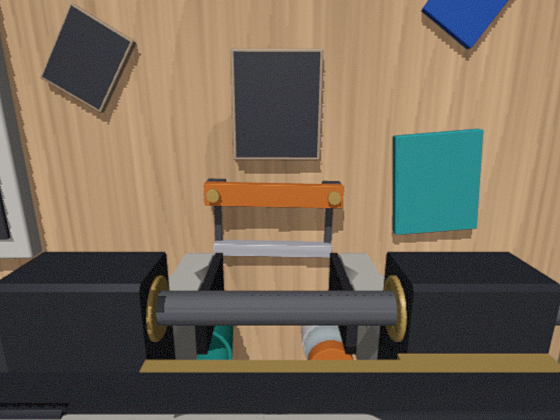

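The tile (276,103) and bar (273,194) are aligned: tile at (-0.090, +0.0016) with 0.018 rad in the gauge frame. I go back behind it and push straight in.

move_arm(rows="0 0 1 0 0 0 0.048;0 0 0 0.0393 -0.0003 0 0.048;0 0 0 0.0393 -0.0003 0 0.048;0 0 0 0.0393 -0.0003 0 0.048;0 0 0 0.0393 -0.0003 0 0.048;0 0 0 0 0 0 0.048;0 0 0 0 0 0.05 0.048;0 0 0 0 0 0.05 0.048")

```text
t: 12.18
eef_pos: [0.5328, -0.0451, 0.1611]
ee_rot: [-3.139, 0.001, -1.602]
force: [0.6, 0.3, -1.4]
width: 0.0476
gripper_force: 0.0
```

move_arm(rows="0 0 0 0 0 0.05 0.048;0 0 0 0 0 0.05 0.048;0 0 0 0 0 0.035 0.048;0 0 0 0 0 0.014 0.048;0 0 0 0 0 0 0.048;0 0 0 0 0 0 0.048")

```text
t: 12.92
eef_pos: [0.5336, -0.0447, 0.014]
ee_rot: [-3.139, 0.0, -1.6]
force: [-0.1, -0.6, -0.5]
width: 0.048
gripper_force: 0.0
```

move_arm(rows="0 0 0 -0.005 0 0.002 0.048;0 0 0 -0.005 0 0 0.048;0 0 0 -0.005 0 0 0.048;0 0 0 -0.005 0 0 0.048;0 0 0 -0.005 0 0 0.048;0 0 0 -0.005 0 0 0.048;0 0 0 -0.005 0 0 0.048;0 0 0 -0.005 0 0 0.048")

```text
t: 13.92
eef_pos: [0.5336, -0.0048, 0.0106]
ee_rot: [-3.142, -0.0, -1.601]
force: [-0.4, -4.2, 2.8]
width: 0.0479
gripper_force: 2.1
```

move_arm(rows="0 0 0 -0.005 0 0 0.048;0 0 0 -0.005 0 0 0.048;0 0 0 -0.005 0 0 0.048;0 0 0 -0.005 0 0 0.048;0 0 0 -0.005 0 0 0.048;0 0 0 -0.005 0 0 0.048;0 0 0 -0.005 0 0 0.048;0 0 0 -0.005 0 0 0.048")

```text
t: 14.92
eef_pos: [0.5347, 0.0353, 0.0105]
ee_rot: [3.142, -0.0, -1.6]
force: [-0.1, -4.5, 3.7]
width: 0.0479
gripper_force: 2.2
```

move_arm(rows="0 0 0 -0.004 0 0 0.048;0 0 0 -0.004 0 0 0.048;0 0 0 -0.004 0 0 0.048;0 0 0 -0.004 0 0 0.048;0 0 0 -0.004 0 0 0.048;0 0 0 -0.003 0 0 0.048;0 0 0 -0.002 0 0 0.048;0 0 0 0 0 0 0.048")

```text
t: 15.92
eef_pos: [0.5355, 0.0603, 0.0104]
ee_rot: [-3.142, 0.0, -1.6]
force: [-0.5, -1.4, 1.3]
width: 0.0478
gripper_force: 0.6
```

move_arm(rows="0 0 0 -0.001 0 0 0.048;0 0 0 -0.001 0 0 0.048;0 0 0 -0.001 0 0 0.048;0 0 0 -0.001 0 0 0.048;0 0 0 -0.001 0 0 0.048")

```text
t: 16.55
eef_pos: [0.5356, 0.065, 0.0105]
ee_rot: [3.141, -0.0, -1.601]
force: [0.4, -3.0, 0.5]
width: 0.0482
gripper_force: 1.1
```

move_arm(rows="0 0 0 -0.001 0 0 0.048;0 0 0 -0.001 0 0 0.048")

```text
t: 16.8
eef_pos: [0.5357, 0.0671, 0.0105]
ee_rot: [3.142, 0.0, -1.6]
force: [0.3, -2.5, -0.7]
width: 0.0481
gripper_force: 0.9
```

move_arm(rows="0 0 0 -0.0008 0 0 0.048;0 0 0 0 0 0 0.048")

```text
t: 17.05
eef_pos: [0.5358, 0.0679, 0.0105]
ee_rot: [-3.142, 0.0, -1.6]
force: [-0.7, 0.2, -1.0]
width: 0.0481
gripper_force: 0.4
```

move_arm(rows="0 0 0 -0.0008 0 0 0.048;0 0 0 0 0 0 0.048")

```text
t: 17.3
eef_pos: [0.5356, 0.0682, 0.0106]
ee_rot: [3.141, -0.0, -1.601]
force: [0.1, -2.5, 1.2]
width: 0.048
gripper_force: 2.1
```

move_arm(rows="0 0 0 -0.0008 0 0 0.048;0 0 0 0 0 0 0.048")

```text
t: 17.55
eef_pos: [0.5354, 0.0683, 0.0105]
ee_rot: [3.141, -0.001, -1.601]
force: [0.7, -8.0, 0.8]
width: 0.0482
gripper_force: 4.1
```

move_arm(rows="0 0 0 -0.0006 0 0 0.048;0 0 0 0 0 0 0.048")

```text
t: 17.8
eef_pos: [0.5354, 0.0684, 0.0106]
ee_rot: [3.14, -0.002, -1.601]
force: [3.0, -12.8, 0.7]
width: 0.0479
gripper_force: 5.8
```

The tool has stopped at y=0.0683 while the force climbs to 13 N, so the tile is against the stop. I back off, raise the hand and check.

move_arm(rows="0 0 0 0.004 0 0 0.048;0 0 0 0.01 0 0 0.048;0 0 0 0.02 0 0 0.048;0 0 0 0 0 -0.04 0.048;0 0 0 0 0 -0.06 0.048;0 0 0 0 0 -0.06 0.048;0 0 0 0 0 -0.06 0.048;0 0 0 0 0 -0.03 0.048")

```text
t: 18.8
eef_pos: [0.5356, 0.0352, 0.2646]
ee_rot: [-3.137, 0.002, -1.601]
force: [0.3, 1.2, -1.7]
width: 0.0478
gripper_force: 0.0
```

move_arm(rows="0 0 0 -0.04 0 0 0.048;0 0 0 -0.03 0 0 0.048;0 0 0 0 0 0 0.048;0 0 0 0 0 0 0.048;0 0 0 0 0 0 0.048")

```text
t: 19.42
eef_pos: [0.5368, 0.1049, 0.2605]
ee_rot: [3.141, -0.0, -1.601]
force: [-0.1, 0.2, -0.2]
width: 0.048
gripper_force: 0.0
```

```bash
python3 look.py w8
```

```text
bar (array([0.53834723, 0.12736892]), (145.55252075195312, 24.815387725830078), np.float64(3.110290124453111))
dark [273. 229.] [538.6 166.1] [38.8 90.7] 1.539
dark [276. 171.] [536.4 100.2] [34.5 85.2] 1.54
dark [258. 315.] [505.8 271.1] [456.6 714.9] 1.341
dark [85. 68.] [722.4  -8.5] [74.5 61.7] 1.015
```

View pics/w8.png

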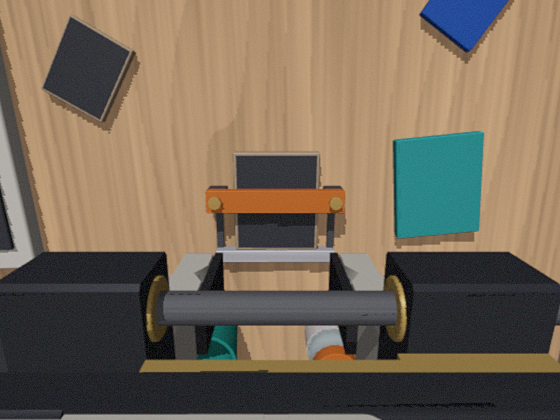

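The tile passes under the bar and its leading edge meets the stop at row ≈249. Its yaw is 1.540 against the gauge's 1.540, it is centred, and the hand is well above it.

```bash
python3 -c "
from station import arm;print(arm.job_done())"
```

```text
the job is handed in; nothing more can be done
None
```

The dark-grey tile slid flat under the bridge and now sits flush against the end stop, square and centred in the lane. The hand is clear and the job is handed in; the hand-in returned no verdict.

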